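# Fit a gas filter cartridge to the push-fit outlet

### The arm

A 7-joint arm with a two-finger parallel gripper is mounted at the origin on the work surface. World frame = base frame: x ahead of the robot, y to its left, z up, the work surface at z = 0. Lengths are in m, angles in rad, forces in N, time in s.
With the tool pointing down it reaches from about 0.4 to 0.85 m from the base axis. Payload 10.4 kg.
Tool frame: the origin (TCP) lies between the finger pads; the fingertips stand 19 mm ahead of it and the grasp point (between the pads) is the TCP (manip.tip_reach is the z of the fingertips in the tool frame, in m); z points along the fingers, y is the direction in which the jaws open and shut (so a half turn about z gives the same grasp; the last joint's range is limited). The gripper opens to 85 mm and grips with 20 to 120 N. Pads are 22 mm wide; open, the fingers measure 114 mm over their backs; the gripper's body (76 mm by 85 mm) begins 54 mm behind the grasp point. The pads swing forward as they close: fully open they stand 13 mm farther back than shut.
Start: joints at [1.198, 0.332, -0.065, 1.46, 0.022, 1.35, -0.088], TCP at [0.214, -0.587, 0.25] pointing down, gripper open.
Joint ranges: [-2.6, 2.6], [-0.5, 2.12], [-1.47, 1.34], [0.16, 2.42], [-1.27, 4.41], [0.06, 2.06], [-2.6, 2.6]. Speed limits (rad/s): [2.22, 2.22, 2.79, 2.79, 3.14, 3.14, 3.14].

### API

Orientations are given as a unit quaternion [x, y, z, w].
In Python, from workcell import sensors, cams, manip gives the robot as it stands.
- The arm moves only by the shell command python3 -m jog 'ROWS' [FORCE]. ROWS is JSON, a list of rows, each a list of 3 entries, a list of its own where there are three numbers: the shift along the world's x, y, z in m, then the turn, a rotation vector about the world's x, y, z in rad, then the opening in per cent of the stroke, from 0 (shut) to 100 (fully open). In form: [[[dx, dy, dz], [wx, wy, wz], grip], ...]. A call has 1 to 5 rows; each row shifts and turns the pose as measured when the row begins; what a row does not reach is not made up. A row lasts 1/8 s, in which the tool goes at most 62.5 mm and 10.7 degrees, less where a joint would pass 70% of its speed; a pose out of reach is approached as far as the arm can. A call with a gripper value outside its range is refused whole. The fingers move at their own pace and stop on an object; FORCE is the grip in N (left out, the last holds). Time passes only in rows, so rows that do not move let the fingers close. It gives the time, the measured TCP pose, the force and the opening at its end, in the units of the state.
- sensors.get_obs(): the state, without advancing time (a new reading comes with each control period).
- cams.camera(name): name is "side" or "top"; returns (picture, depth): 384x512x3 uint8, red, green, blue; 384x512 float32, m along the optical axis (not along the pixel's ray), 0 where there is no reading.
- cams.camera_model(name): a dict with "intrinsics" (3x3 intrinsics, pixels), "view" (4x4, takes a point from world to camera coordinates). Camera axes: x right, y down, z forward; pixel columns grow to the right and rows downward; lengths in m; the calibration is good to about 2 mm. A picture is of the moment at which its call begins. camera_model takes no time and is no camera call.
- manip.hand_in(): hands the job in, once; it reports no verdict.
The state is a dict: "clock": time; "joint_pos": joint angles; "joint_velocities": joint speeds; "tau": joint torques, N m; "position": TCP position; "ee_rot": TCP orientation; "ft_force": force on the tool from outside, world axes, zero at the start; "torque": the same for the moment, N m; "grip_width": opening from 0.0 (shut) to 1.0 (fully open).
Only numpy, scipy, OpenCV 4.12 (cv2) and the standard library are available. Lean on these libraries where they do the work, as an engineer would, in place of code of your own. Each camera call takes 0.05 s, during which the arm holds its last target.

### The job

Take the drum-shaped gas filter cartridge from the rack and push its stub straight down into the push-fit fitting on the outlet station until it locks and its shoulder sits on the collar. While still holding it, give it a firm pull upwards so that the collar rides up and you know it is locked; then let go and swing the valve handle fully open, in line with the pipe. Open the valve only after that check, and leave the slim plug in the rack and the dish, jar and tip box where they are.

Things in the scene. Friction and masses are not known exactly. Their poses are not given: they have to be found in the camera images.
- cartridge_center (a point): Filter cartridge: rigid white drum, 36 mm diameter, 55 mm high, two thin grey bands, a 12 mm nipple 7 mm high on top; about 70 g. A round stub points down from its flat underside (the shoulder). It stands in either of the two rack holes, stub down, shoulder on the rack's top. This point is the drum's centre, 27.5 mm above the shoulder; z is up along its axis.
- shoulder (a point): Centre of the cartridge's flat underside (shoulder), where the stub begins, 27.5 mm below the drum's centre. The stub is 14 mm in diameter and 30 mm long, with a tapered nose (6 mm wide at the tip, 14 mm wide 8 mm above it) and a locking groove.
- plug_center (a point): Slim white blanking plug in the other rack hole, with the same stub: a 26 mm flange 4 mm high with a 16 mm thick stem above it, 38 mm high in all over the rack. Not to be used. This point is on its axis, 19 mm above the rack's top.
- rack: Grey plastic rack block fixed to the bench, 75 mm (its x) by 180 mm (its y) by 45 mm high, with two 20 mm holes right through, at y = -47 and +47 mm. Origin: centre of its underside.
- station: Gas outlet station, fixed to the bench: aluminium base plate 100 mm (its x) by 210 mm (its y), 10 mm thick; an upright round brass fitting 40 mm in diameter at y = -60 mm and a brass ball valve at y = +55 mm, joined by a steel pipe along y. Origin: centre of the plate's underside.
- mouth (a point): Centre of the top of the fitting's black collar (33 mm wide, 17 mm hole) at rest, 68 mm above the bench; this point does not move. Inside, sprung catches resist from when the shoulder is 14 mm above this point (10 to 18 N to push past) and snap into the groove at 2.5 mm; the shoulder meets the collar at 0. Once locked it has 2.5 mm of free play upwards, then lifts the collar.
- collar (a joint): Height of the black collar above rest, m: 0 at rest, up to 0.003. A locked cartridge pulled upwards lifts it against a spring of 4 N per mm (about 12 N at the stop); it springs back when let go.
- valve_pivot (a point): The valve handle's vertical turning axis, at the handle's mid height, 66 mm above the bench. Same axes as the station.
- handle_end (a point): Point on the steel valve handle, 70 mm out from the pivot, 10 mm from its free end, at mid height. The handle is an upright flat bar from 5 to 80 mm out, 12 mm thick and 22 mm high (55 to 77 mm above the bench), and is pushed sideways.
- valve (a joint): Valve handle angle, rad: 0 shut (handle points to the station's -x, across the pipe), 1.57 fully open against its stop (handle points to the station's +y, in line with the pipe, away from the fitting); turns clockwise seen from above as it opens. Stays where it is left; takes about 2 N at the handle's end.
- dish: Lidded clear dish, 92 mm diameter, 15 mm high, lying on the bench beyond the work. Leave alone. Origin: centre of its underside.
- jar: Amber glass jar, 52 mm diameter, 75 mm high, on the bench beyond the work. Leave alone. Origin: centre of its underside.
- tipbox: Closed tip box, 85 by 120 mm, 58 mm high, on the bench beyond the work. Leave alone. Origin: centre of its underside.
Mind the look-alikes: they are no part of the job. What is shaped like the part that bears cartridge_center but pink is not meant.

How it is judged:
By the outcome, as a careful person would: the job done as asked, in the order asked, and still so for the second after the job is handed in, with the robot touching nothing.
It also fails if it takes over 54 s, if anything falls off the work surface, if the arm or the gripper's body presses on something with over 40 N, if the wrist force passes 120 N, or if a joint passes its speed limit or range.

## Working session

There is one attempt and no reset: what is moved stays moved. The work goes in short steps, Python scripts to look and compute and a shell command to move; the robot and the scene stay as the last step left them, time stands still between calls to the robot, and variables do not carry over. Pictures are saved under pics/ and viewed, and the job is handed in when it is done.

```bash
mkdir -p pics; ls
cat > h.py <<'E'
import numpy as np,cv2
from workcell import sensors,cams,manip
def snap(n,f):
    im,d=cams.camera(n); cv2.imwrite(f'pics/{f}.png',im[:,:,::-1]); np.save(f'pics/{f}.npy',d); return im,d
def ray(n,u,v):
    m=cams.camera_model(n);K=np.array(m['intrinsics']);T=np.array(m['view']);R=T[:3,:3]
    c=-R.T@T[:3,3]; r=R.T@np.linalg.inv(K)@np.array([u,v,1.]); return c,r
def onz(n,u,v,z):
    c,r=ray(n,u,v); return c+r*(z-c[2])/r[2]
def proj(n,p):
    m=cams.camera_model(n);K=np.array(m['intrinsics']);T=np.array(m['view'])
    q=K@(T[:3,:3]@np.array(p)+T[:3,3]); return q[:2]/q[2]
def cloud(n,d):
    m=cams.camera_model(n);K=np.array(m['intrinsics']);T=np.array(m['view'])
    v,u=np.mgrid[:384,:512]; c=np.linalg.inv(K)@np.stack([u.ravel(),v.ravel(),np.ones(u.size)])*d.ravel()
    return (T[:3,:3].T@(c-T[:3,3:4])).T.reshape(384,512,3)
E
python3 - <<'E'
from h import *
for n in('top','side'):
    snap(n,n+'0'); print(n,ray(n,256,192))
print(sensors.get_obs())
E
```

```text
pics
top (array([0.39745848, 0.01290023, 0.91764015]), array([ 0.25476421, -0.01538826, -0.96695831]))
side (array([ 0.49615513, -0.54912549,  0.76521034]), array([ 0.0755709 ,  0.621798  , -0.78000927]))
{'clock': 0.1, 'joint_pos': array([ 1.198408  ,  0.33281994, -0.0647034 ,  1.46087856,  0.02157248,
        1.34988928, -0.08853404]), 'joint_velocities': array([ 4.06603231e-04, -2.49676948e-03, -1.54248427e-05, -1.94205986e-03,
        6.54563932e-04,  3.11451790e-03, -1.60670679e-04]), 'tau': array([ 1.40855973e-03, -6.26745200e+01,  4.90733259e-02, -3.92433286e+01,
        1.62518991e-02,  6.96211922e-03, -4.41972730e-06]), 'position': array([ 0.2140855 , -0.58685092,  0.2495783 ]), 'ee_rot': array([ 9.84746249e-01,  1.73995406e-01, -1.28477253e-04, -6.37754035e-04]), 'ft_force': array([ 0.14018778,  0.95233259, -0.21311591]), 'torque': array([ 0.00436985, -0.05754908,  0.01806406]), 'grip_width': 1.0013623788543855}
```

View pics/top0.png

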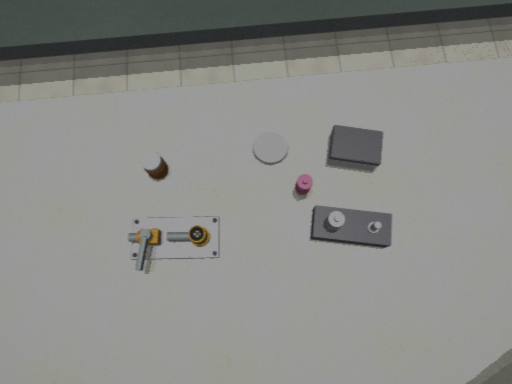

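View pics/side0.png

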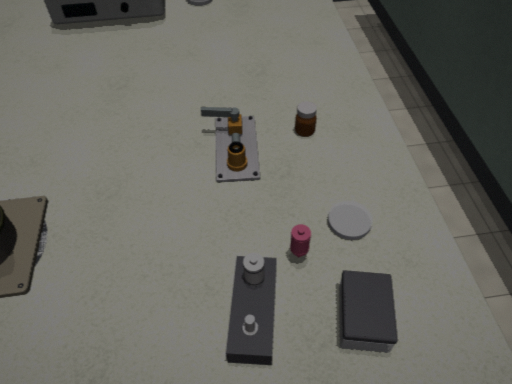

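Top view: the white cartridge is at about (336,218) in the rack and the plug at (375,227). The pink decoy is at (304,185), the fitting at (198,235), and the handle points down-image from (147,237). Next I'll zoom in on these.

Run:
```python
import cv2,numpy as np
t=cv2.imread('pics/top0.png');s=cv2.imread('pics/side0.png')
f=lambda im,x,y,w,h,k:cv2.resize(im[y:y+h,x:x+w],None,fx=k,fy=k,interpolation=cv2.INTER_CUBIC)
a=f(t,300,195,100,56,4);b=f(t,120,205,100,70,4);c=f(s,200,95,70,90,6);d=f(s,220,240,70,125,4)
cv2.imwrite('pics/z1.png',np.vstack([a,b]));
h=540;d2=cv2.copyMakeBorder(d,0,40,0,0,0);cv2.imwrite('pics/z2.png',np.hstack([c,d2]))
```

```text
(no output)
```

View pics/z1.png

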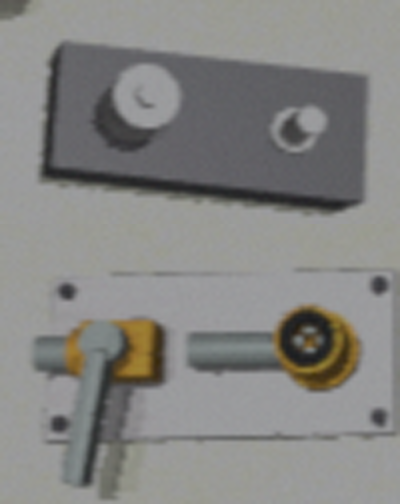

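View pics/z2.png

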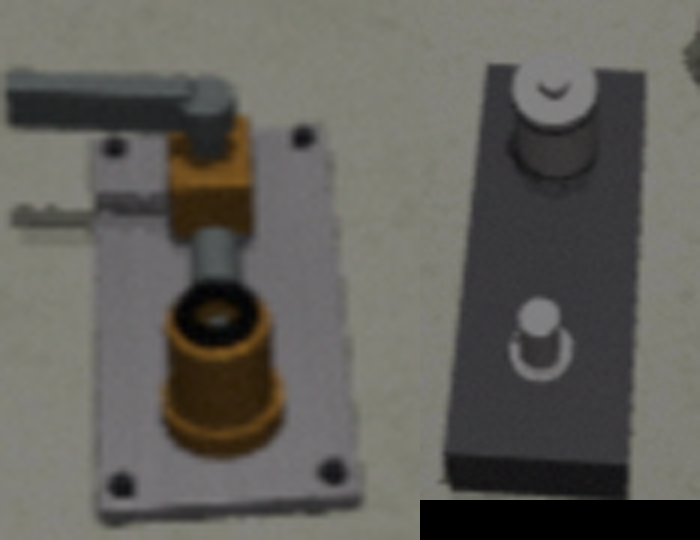

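Run:
```python
from h import *
I={n:cv2.imread(f'pics/{n}0.png') for n in('top','side')}
def blob(n,x0,y0,x1,y1,fn,k=4):
    im=cv2.resize(I[n][y0:y1,x0:x1],None,fx=k,fy=k,interpolation=cv2.INTER_CUBIC).astype(int)
    m=fn(im).astype(np.uint8)
    N,l,st,c=cv2.connectedComponentsWithStats(m)
    i=1+np.argmax(st[1:,4]); cs,_=cv2.findContours((l==i).astype(np.uint8),0,2); 
    h=cv2.convexHull(max(cs,key=len)); e=cv2.fitEllipse(h)
    return (np.array(e[0])+.5)/k-.5+[x0,y0],np.array(e[1])/k,st[i,4]/k/k
g=lambda im:im.mean(2)
for n,box in(('top',(325,208,348,230)),('side',(240,250,270,285))):
  for th in(140,160):
    c,e,a=blob(n,*box,lambda im:g(im)>th); print('drum',th,n,c,e,a,onz(n,*c,.1))
for n,box in(('top',(186,224,212,248)),('side',(224,135,250,170))):
  for th in(45,60):
    c,e,a=blob(n,*box,lambda im:im.max(2)<th); print('collar',th,n,c,e,a,onz(n,*c,.068))
for n,bs in(('top',[(131,217,141,227),(209,215,219,225),(130,250,139,260),(209,248,219,258)]),('side',[(214,114,225,125),(245,112,256,124),(215,170,226,181),(250,168,260,179)])):
  P=[]
  for b in bs:
    c,e,a=blob(n,*b,lambda im:g(im)<85); p=onz(n,*c,.012);P.append(p);print(n,c,a,p)
  print(np.mean(P,0))
# rack/handle via depth
for n in('top','side'):
  d=np.load(f'pics/{n}0.npy');X=cloud(n,d)
  def reg(box,z0,z1):
    x0,y0,x1,y1=box;q=X[y0:y1,x0:x1].reshape(-1,3);return q[(q[:,2]>z0)&(q[:,2]<z1)]
  for nm,bx,z0,z1 in(('drumtop',dict(top=(325,205,350,235),side=(240,250,270,290)),.096,.103),('collar',dict(top=(186,224,212,248),side=(224,135,250,170)),.064,.072),('handle',dict(top=(125,225,165,280),side=(195,100,245,125)),.072,.082)):
    q=reg(bx[n],z0,z1);print(n,nm,len(q),q.mean(0) if len(q) else'', (q.min(0)+q.max(0))/2 if len(q) else '',np.ptp(q,0) if len(q) else '')
```

```text
drum 140 top [336.32520962 218.49368191] [15.0097971  15.90320206] 173.125 [ 0.53604189 -0.16950249  0.1       ]Traceback (most recent call last):
  File "<stdin>", line 13, in <module>
  File "<stdin>", line 8, in blob
cv2.error: OpenCV(4.12.0) /io/opencv/modules/imgproc/src/shapedescr.cpp:361: error: (-201:Incorrect size of input array) There should be at least 5 points to fit the ellipse in function 'fitEllipseNoDirect'
```

```bash
cat > m.py <<'E'
from h import *
I={n:cv2.imread(f'pics/{n}0.png') for n in('top','side')}
def blob(n,x0,y0,x1,y1,fn,k=4):
    im=cv2.resize(I[n][y0:y1,x0:x1],None,fx=k,fy=k,interpolation=cv2.INTER_CUBIC).astype(int)
    m=fn(im).astype(np.uint8)
    N,l,st,c=cv2.connectedComponentsWithStats(m)
    if N<2 : return np.zeros(2),0,0
    i=1+np.argmax(st[1:,4]); cs,_=cv2.findContours((l==i).astype(np.uint8),0,2); 
    h=cv2.convexHull(max(cs,key=len))
    if len(h)<5: return np.zeros(2),0,0
    e=cv2.fitEllipse(h)
    return (np.array(e[0])+.5)/k-.5+[x0,y0],np.array(e[1])/k,st[i,4]/k/k
g=lambda im:im.mean(2)
for n,box in(('top',(325,208,348,230)),('side',(240,250,270,285))):
  for th in(110,125,140):
    c,e,a=blob(n,*box,lambda im:g(im)>th); print('drum',th,n,c,e,a,onz(n,*c,.1))
for n,box in(('top',(186,224,212,248)),('side',(224,135,250,170))):
  for th in(35,45,60):
    c,e,a=blob(n,*box,lambda im:im.max(2)<th); print('collar',th,n,c,e,a,onz(n,*c,.068))
for n,bs in(('top',[(131,217,141,227),(209,215,219,225),(130,250,139,260),(209,248,219,258)]),('side',[(214,114,225,125),(245,112,256,124),(215,170,226,181),(250,168,260,179)])):
  P=[]
  for b in bs:
    c,e,a=blob(n,*b,lambda im:g(im)<85); p=onz(n,*c,.012);P.append(p);print(n,c,a,p)
  print(np.mean(P,0))
for n in('top','side'):
  d=np.load(f'pics/{n}0.npy');X=cloud(n,d)
  def reg(box,z0,z1):
    x0,y0,x1,y1=box;q=X[y0:y1,x0:x1].reshape(-1,3);return q[(q[:,2]>z0)&(q[:,2]<z1)]
  for nm,bx,z0,z1 in(('drumtop',dict(top=(325,205,350,235),side=(240,250,270,290)),.096,.103),('collar',dict(top=(186,224,212,248),side=(224,135,250,170)),.064,.072),('handle',dict(top=(125,225,165,280),side=(195,100,245,125)),.072,.082)):
    q=reg(bx[n],z0,z1);print(n,nm,len(q),q.mean(0) if len(q) else'', (q.min(0)+q.max(0))/2 if len(q) else '',np.ptp(q,0) if len(q) else '')
E
python3 m.py
```

```text
drum 110 top [336.46735573 218.3557148 ] [16.44983864 17.86058044] 228.375 [ 0.53631596 -0.16985683  0.1       ]
drum 125 top [336.34294605 218.4165411 ] [15.78002167 16.80605125] 201.625 [ 0.5362082 -0.1695662  0.1      ]
drum 140 top [336.32520962 218.49368191] [15.0097971  15.90320206] 173.125 [ 0.53604189 -0.16950249  0.1       ]
drum 110 side [254.6150198  251.23504543] [29.86149979 38.02688217] 413.625 [ 0.53960084 -0.14940419  0.1       ]
drum 125 side [254.41408539 251.37050438] [29.48558235 36.58293915] 352.5625 [ 0.53921722 -0.14962037  0.1       ]
drum 140 side [0. 0.] 0 0 [-0.10775467  0.84781345  0.1       ]
collar 35 top [196.28529549 229.17258358] [3.63419175 5.39376593] 5.625 [0.54777751 0.14228592 0.068     ]
collar 45 top [196.22088146 233.18731308] [12.09750748 12.57974339] 64.5 [0.53864402 0.14294959 0.068     ]
collar 60 top [196.23288822 233.19249153] [12.72802925 13.36905003] 90.625 [0.53862963 0.14292322 0.068     ]
collar 35 side [235.59031963 146.75418758] [11.05970764 13.42263412] 97.0625 [0.53707411 0.14103484 0.068     ]
collar 45 side [235.62927914 146.7
[... 891 characters left out ...]
1006  0.10062799] [ 0.53530368 -0.16955006  0.09954669] [0.03543329 0.03506354 0.00676382]
top collar 134 [0.53867214 0.14190765 0.06833248] [0.53910197 0.14165444 0.06790788] [0.03696056 0.03210137 0.00755844]
top handle 259 [0.515317   0.26292178 0.07663337] [0.51452584 0.26151186 0.07688139] [0.08863848 0.03211591 0.009675  ]
side drumtop 287 [ 0.53504201 -0.1713497   0.10021284] [ 0.5351946  -0.17020592  0.09938926] [0.03514096 0.03521229 0.00666533]
side collar 113 [0.53844614 0.14077758 0.06780057] [0.53711504 0.1415836  0.06759829] [0.03517397 0.03651137 0.00713344]
side handle 179 [0.51337928 0.26277058 0.07588664] [0.51367223 0.26132593 0.07582832] [0.0894877  0.03551577 0.00757978]
```

Estimates:

| Item | Position |
|---|---|
| Drum axis | (0.5355, −0.170) |
| Mouth | (0.538, 0.142) |
| Station yaw | −0.076 rad |
| Valve pivot | (0.5475, 0.258) |

I'll move over the drum now.

```bash
python3 -m jog '[[[0.037,0.048,0],[0,0,0],100],[[0.037,0.048,0],[0,0,0],100],[[0.037,0.048,0],[0,0,0],100],[[0.037,0.048,0],[0,0,0],100],[[0.037,0.048,0],[0,0,0],100]]' 80; python3 -m jog '[[[0.037,0.048,0],[0,0,0],100],[[0.037,0.048,0],[0,0,0],100],[[0.03,0.04,0],[0,0,0],100],[[0,0,0],[0,0,0],100]]'
```

```text
clock: 0.72
position: [0.3984, -0.3423, 0.2471]
ee_rot: [0.986, 0.169, -0.002, -0.002]
ft_force: [0.3, -0.5, -0.4]
grip_width: 1.001
clock: 1.23
position: [0.5068, -0.1959, 0.2464]
ee_rot: [0.985, 0.173, -0.002, -0.002]
ft_force: [0.2, -0.9, 0.6]
grip_width: 0.998
```

```bash
python3 -m jog '[[[0.029,0.026,-0.03],[0.004,0,0],100],[[0,0,-0.04],[0,0,0],100],[[0,0,0],[0,0,0],100]]'
python3 - <<'E'
from h import *
for n in('top','side'): snap(n,n+'1')
t=cv2.imread('pics/top1.png')[170:260,280:380];s=cv2.imread('pics/side1.png')[180:330,200:300]
cv2.imwrite('pics/z3.png',np.hstack([cv2.copyMakeBorder(cv2.resize(t,None,fx=4,fy=4),0,240,0,0,0),cv2.resize(s,None,fx=4,fy=4)]))
E
```

```text
clock: 1.6
position: [0.5355, -0.1712, 0.1746]
ee_rot: [0.985, 0.172, -0.002, -0.004]
ft_force: [0.1, 0.1, 1.0]
grip_width: 1.005
```

View pics/z3.png

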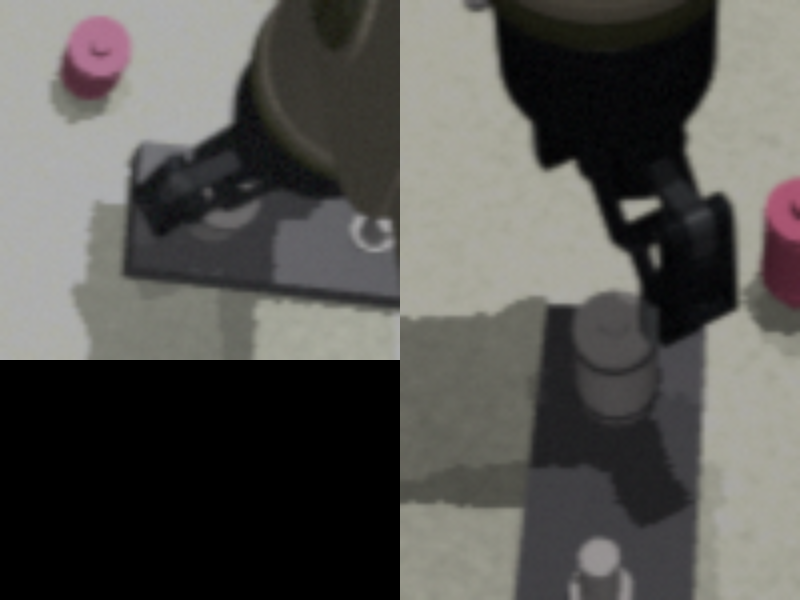

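```bash
python3 -m jog '[[[0,0.001,-0.035],[-0.008,-0.005,0],100],[[0,0,-0.035],[0,0,0],100],[[0,0,-0.02],[0,0,0],100],[[0,0,-0.008],[0,0,0],100],[[0,0,0],[0,0,0],100]]'; python3 -c "
from h import *
o=sensors.get_obs();print(o['position'],o['ee_rot'])"
```

```text
clock: 2.33
position: [0.542, -0.1754, 0.0884]
ee_rot: [0.985, 0.169, 0.009, 0.006]
ft_force: [-0.4, 0.1, 0.8]
grip_width: 1.0
[ 0.54201384 -0.17536136  0.08836613] [0.98547724 0.16946382 0.00891791 0.00609056]
```

```bash
python3 -m jog '[[[0,0,0],[0,0,0],100],[[0,0,0],[0,0,0],100]]'; python3 -c "
from h import *
from scipy.spatial.transform import Rotation as R
o=sensors.get_obs();print(o['position'],o['ee_rot'],o['joint_pos'],o['ft_force'],o['joint_velocities'])
Rm=R.from_quat(o['ee_rot']).as_matrix();print(Rm[:,2],'fix rotvec',np.cross(Rm[:,2],[0,0,-1]))"
```

```text
clock: 2.58
position: [0.5432, -0.176, 0.0908]
ee_rot: [0.986, 0.169, 0.01, 0.007]
ft_force: [-0.1, 0.0, -0.2]
grip_width: 0.999
[ 0.54318885 -0.17602136  0.09079747] [0.98550619 0.16917987 0.01034299 0.00698185] [ 0.57591431  0.37391667 -0.40952371  1.78542742  0.18125305  0.99367587
 -1.13488985] [-0.12381128  0.03115762 -0.23676398] [ 0.00245692 -0.00999994 -0.00104034 -0.00941278 -0.00160582  0.00447397
  0.00220192]
[ 0.02274853 -0.01026167 -0.99968855] fix rotvec [0.01026167 0.02274853 0.        ]
```

```bash
cat > o.py <<'E'
from h import *
from scipy.spatial.transform import Rotation as R
o=sensors.get_obs();Rm=R.from_quat(o['ee_rot']).as_matrix()
np.set_printoptions(precision=4,suppress=True)
print(o['position'],'fix',np.cross(Rm[:,2],[0,0,-1]),'jawyaw',np.degrees(np.arctan2(Rm[1,1],Rm[0,1])),'f',o['ft_force'],'v',o['joint_velocities'])
E
python3 -m jog '[[[-0.004,0.003,0],[0.01,0.0228,0],100],[[0,0,0],[0,0,0],100]]'; python3 o.py; python3 -m jog '[[[0,0,0],[0,0,0],100]]'; python3 o.py
```

```text
clock: 2.82
position: [0.5393, -0.1728, 0.0917]
ee_rot: [0.986, 0.169, -0.0, -0.0]
ft_force: [-0.2, 0.1, -0.4]
grip_width: 0.998
[ 0.5393 -0.1728  0.0917] fix [-0.0001 -0.0007 -0.    ] jawyaw -70.51057617189785 f [-0.1548  0.0662 -0.4293] v [ 0.0024 -0.0042 -0.0003  0.0029  0.0028 -0.0071 -0.0023]
clock: 2.95
position: [0.5394, -0.1728, 0.0917]
ee_rot: [0.986, 0.169, -0.0, -0.0]
ft_force: [-0.6, 0.2, -0.1]
grip_width: 1.003
[ 0.5394 -0.1728  0.0917] fix [-0.0001 -0.0007 -0.    ] jawyaw -70.51011636255863 f [-0.6482  0.2379 -0.1393] v [-0.0018  0.0015 -0.0013 -0.0033 -0.0019  0.005  -0.0003]
```

```bash
python3 -m jog '[[[-0.004,0.003,-0.01],[0,0,0],100],[[0,0,-0.009],[0,0,0],100],[[0,0,0],[0,0,0],100]]'; python3 o.py
```

```text
clock: 3.32
position: [0.5345, -0.1694, 0.0707]
ee_rot: [0.986, 0.169, -0.001, -0.0]
ft_force: [0.0, 0.5, 0.4]
grip_width: 1.001
[ 0.5345 -0.1694  0.0707] fix [-0.0004 -0.0016 -0.    ] jawyaw -70.49744300070329 f [0.0342 0.5412 0.4249] v [-0.0006 -0.0055 -0.0022 -0.001  -0.0022 -0.0007 -0.0005]
```

Good position. Close on the drum now, shifting 2 mm up and 1 mm across.

```bash
python3 -m jog '[[[0.001,-0.0005,0.002],[0,0,0],60],[[0,0,0],[0,0,0],30],[[0,0,0],[0,0,0],30],[[0,0,0],[0,0,0],30],[[0,0,0],[0,0,0],30]]' 80; python3 o.py;  python3 -m jog '[[[0,0,0],[0,0,0],30],[[0,0,0],[0,0,0],30]]'; python3 o.py
```

```text
clock: 3.95
position: [0.5361, -0.1701, 0.0735]
ee_rot: [0.986, 0.169, -0.0, -0.0]
ft_force: [-0.4, 0.3, 0.7]
grip_width: 0.406
[ 0.5361 -0.1701  0.0735] fix [-0.0001 -0.0007 -0.    ] jawyaw -70.5022063746013 f [-0.3555  0.3405  0.7165] v [-0.0017  0.0008  0.0002 -0.0015 -0.0003 -0.0009 -0.0006]
clock: 4.2
position: [0.5359, -0.1701, 0.0733]
ee_rot: [0.986, 0.169, -0.0, -0.0]
ft_force: [-0.3, 0.0, 0.2]
grip_width: 0.407
[ 0.5359 -0.1701  0.0733] fix [-0.0002 -0.001  -0.    ] jawyaw -70.50785752655993 f [-0.2757  0.0309  0.2224] v [-0.0006  0.0028  0.0013  0.0004  0.0002  0.0006 -0.0013]
```

```bash
python3 -m jog '[[[0,0,0.015],[0,0,0],20],[[0,0,0.03],[0,0,0],20],[[0,0,0.03],[0,0,0],20],[[0,0,0.025],[0,0,0],20],[[0,0,0],[0,0,0],20]]'; python3 o.py
```

```text
clock: 4.82
position: [0.5361, -0.1697, 0.1803]
ee_rot: [0.986, 0.17, 0.001, 0.0]
ft_force: [0.5, 0.1, -1.1]
grip_width: 0.407
[ 0.5361 -0.1697  0.1803] fix [0.0002 0.0011 0.    ] jawyaw -70.47298104551737 f [ 0.5311  0.0863 -1.1364] v [-0.0014  0.0117  0.004   0.0297 -0.0002 -0.0056 -0.0003]
```

Held. Carrying it about 0.31 m along +y, in moderate steps.

```bash
python3 -m jog '[[[0,0.04,0],[0,0,0],20],[[0,0.05,0],[0,0,0],20],[[0,0.05,0],[0,0,0],20],[[0,0.05,0],[0,0,0],20],[[0,0.04,0],[0,0,0],20]]'; python3 o.py;python3 -m jog '[[[0,0.03,0],[0,0,0],20],[[0,0.015,0],[0,0,0],20],[[0,0,0],[0,0,0],20],[[0,0,0],[0,0,0],20]]'; python3 o.py
```

```text
clock: 5.45
position: [0.5335, 0.0625, 0.1784]
ee_rot: [0.986, 0.166, -0.001, 0.001]
ft_force: [-0.2, 0.0, -0.6]
grip_width: 0.402
[0.5335 0.0625 0.1784] fix [ 0.0016 -0.0011  0.    ] jawyaw -70.91366546436139 f [-0.2304  0.0098 -0.6468] v [-0.4472  0.0891 -0.1883 -0.0658  0.0962  0.0228 -0.669 ]
clock: 5.95
position: [0.5322, 0.1102, 0.1769]
ee_rot: [0.986, 0.168, -0.002, 0.001]
ft_force: [0.4, -0.6, -0.2]
grip_width: 0.406
[0.5322 0.1102 0.1769] fix [ 0.0018 -0.0036  0.    ] jawyaw -70.69483261623917 f [ 0.4163 -0.5984 -0.201 ] v [ 0.0023  0.0022  0.0009  0.0015 -0.      0.0002  0.0011]
```

```bash
python3 -m jog '[[[0.003,0.016,-0.01],[0.002,-0.0036,0],20],[[0.003,0.016,-0.01],[0,0,0],20],[[0,0,-0.008],[0,0,0],20],[[0,0,0],[0,0,0],20]]'; python3 o.py;python3 - <<'E'
from h import *
for n in('top','side'): snap(n,n+'2')
t=cv2.imread('pics/top2.png')[190:280,120:220];s=cv2.imread('pics/side2.png')[80:230,180:280]
cv2.imwrite('pics/z4.png',np.hstack([cv2.copyMakeBorder(cv2.resize(t,None,fx=4,fy=4),0,240,0,0,0),cv2.resize(s,None,fx=4,fy=4)]))
E
```

```text
clock: 6.45
position: [0.5388, 0.1409, 0.146]
ee_rot: [0.986, 0.165, -0.0, 0.0]
ft_force: [0.3, -0.2, -0.7]
grip_width: 0.404
[0.5388 0.1409 0.146 ] fix [ 0.0005 -0.0006  0.    ] jawyaw -70.98703262652703 f [ 0.2504 -0.2241 -0.6804] v [-0.0047  0.0007 -0.0049 -0.0102 -0.0018 -0.002  -0.0047]
```

View pics/z4.png

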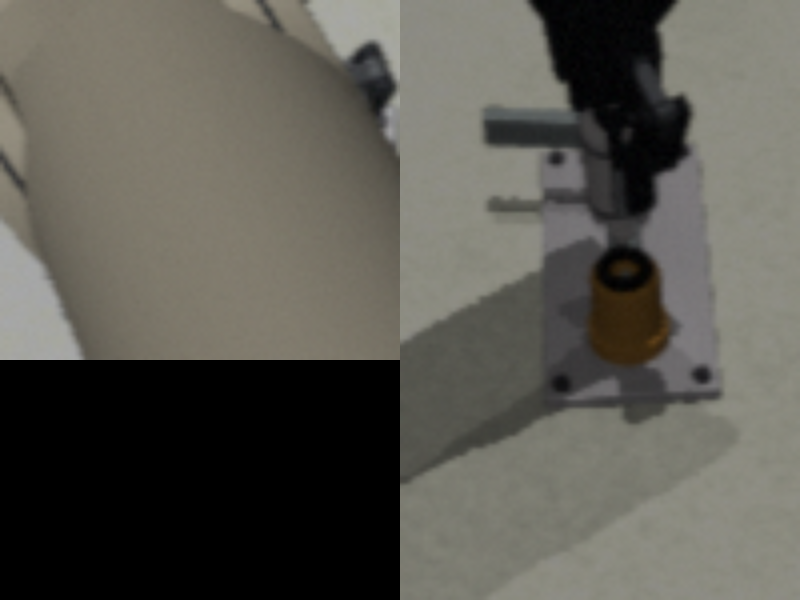

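Run:
```python
from h import *
p=(.5388,.1409)
for z in(.146-.0583,.146-.045,.146-.0283): print(z,proj('side',(*p,z)))
print(proj('side',(.538,.142,.068)))
im=cv2.imread('pics/side2.png').mean(2).astype(int)
for v in range(128,146): print(v,im[v,222:250])
```

```text
0.0877 [235.91658792 140.35639918]
0.10099999999999999 [235.60214298 135.95306078]
0.1177 [235.197691   130.28930633]
[235.95657403 146.40127477]
128 [ 69  73  72  65  54  51  53  56  55  57  47  33  37  31  15   8   2   5
   6   8  11  37  84 112 118 118 119 120]
129 [ 62  57  55  52  47  45  53  53  56  56  49  34  34  34  20   8   7   3
   5   3   5  35  82 115 118 117 119 118]
130 [ 59  61  58  58  50  43  52  54  57  58  51  41  35  35  21  10   6   3
   4   2  13  37  86 115 118 117 121 120]
131 [ 96  94  95  92  79  51  44  53  57  57  52  40  38  38  21   9   4   2
   7   7  21  57  98 114 119 118 119 117]
132 [102 103 100  99  88  62  39  40  52  56  56  45  34  39  30  12   6   8
   7  22  52  90 113 116 117 119 119 118]
133 [113 114 110 103 104  89  51  34  31  35  39  37  34  40  32  22  16  25
  34  47  80 113 115 116 115 119 119 118]
134 [116 116 114 116 117  99  68  48  39  33  34  33  35  38  40  41  43  42
  52  59  89 115 117 118 117 118 121 118]
135 [117 119 117 117 117 113  92  64  59  56  53  57  56  58  57  56  57  54
  54  77 101 115 119 115 116 118 117 119]
13
[... 487 characters left out ...]
 82  79  76  70  76  97 112  94  55  46  46  51  50  67  73  71
  90 112 116 117 115 117 117 120 118 119]
141 [ 82  74  70  70  70  69  70  74  90  87  48  38  27  27  31  47  57  61
  87 109 117 115 116 118 118 117 115 117]
142 [ 69  70  70  68  68  68  69  69  72  57  25   9  10   8   9  18  18  27
  59  94 111 115 117 115 117 117 118 118]
143 [ 69  71  71  69  68  68  68  66  53  25  10   4   4   0   6   4   1   5
  21  50  87 110 114 117 116 118 120 117]
144 [ 69  69  68  68  69  68  67  53  27   7   1   2   2   5   8   4   6   5
   3  16  51  92 112 119 117 119 118 116]
145 [ 69  70  70  67  68  70  57  32   7   2   2  12  21  21  26  22  12   6
   3   7  24  59  98 115 116 118 118 116]
```

The stub in the side view (column ≈235.4, row 137) lines up with the mouth (235.9, 146). Descending in small steps.

```bash
python3 -m jog '[[[-0.0007,0.001,-0.01],[0,0,0],20],[[0,0,-0.01],[0,0,0],20],[[0,0,-0.005],[0,0,0],20],[[0,0,0],[0,0,0],20]]'; python3 o.py
```

```text
clock: 7.05
position: [0.5386, 0.141, 0.1204]
ee_rot: [0.986, 0.164, 0.001, 0.0]
ft_force: [1.0, -0.1, -0.7]
grip_width: 0.407
[0.5386 0.141  0.1204] fix [0.0006 0.0013 0.    ] jawyaw -71.07618490875167 f [ 1.039  -0.1047 -0.6515] v [ 0.0008 -0.0013 -0.0016 -0.0024  0.0025 -0.001  -0.0009]
```

```bash
python3 -m jog '[[[0,0.0005,-0.005],[0,0,0],20],[[0,0,-0.003],[0,0,0],20],[[0,0,0],[0,0,0],20]]'; python3 o.py
```

```text
clock: 7.42
position: [0.539, 0.1421, 0.1124]
ee_rot: [0.986, 0.165, 0.001, 0.0]
ft_force: [-0.2, 0.6, -0.7]
grip_width: 0.405
[0.539  0.1421 0.1124] fix [-0.0002  0.0023  0.    ] jawyaw -71.05618618658083 f [-0.157   0.6113 -0.6946] v [ 0.0001 -0.0025 -0.0015 -0.0004 -0.0005  0.0016  0.0003]
```

```bash
python3 -m jog '[[[-0.0005,0,-0.004],[0,0.002,0],20],[[0,0,-0.004],[0,0,0],20]]'; python3 o.py; python3 -m jog '[[[0,0,-0.004],[0,0,0],20],[[0,0,-0.004],[0,0,0],20]]'; python3 o.py
```

```text
clock: 7.68
position: [0.5394, 0.143, 0.1057]
ee_rot: [0.986, 0.165, 0.001, -0.0]
ft_force: [-1.1, 0.0, 10.0]
grip_width: 0.405
[0.5394 0.143  0.1057] fix [-0.0012  0.0028  0.    ] jawyaw -71.03970335458479 f [-1.111   0.0063 10.0385] v [-0.014   0.031   0.0077  0.0161  0.0278 -0.0581 -0.0192]
clock: 7.92
position: [0.5395, 0.143, 0.0975]
ee_rot: [0.986, 0.165, 0.002, -0.0]
ft_force: [-1.2, -0.4, -1.2]
grip_width: 0.399
[0.5395 0.143  0.0975] fix [-0.0009  0.0031  0.    ] jawyaw -71.03997962711419 f [-1.1784 -0.4468 -1.2133] v [-0.0127  0.0436  0.015   0.0313  0.0317 -0.0639 -0.0231]
```

Snapped: 10 N resistance, then back to about 0. Now seating it onto the collar.

```bash
python3 -m jog '[[[0,0,-0.002],[0,-0.001,0],20],[[0,0,-0.003],[0,0,0],20]]'; python3 o.py;python3 -m jog '[[[0,0,-0.003],[0,0,0],20]]'; python3 o.py
```

```text
clock: 8.18
position: [0.5398, 0.143, 0.0958]
ee_rot: [0.986, 0.165, 0.002, 0.001]
ft_force: [-20.4, -7.0, 52.1]
grip_width: 0.407
[0.5398 0.143  0.0958] fix [0.0008 0.0047 0.    ] jawyaw -71.06066992080527 f [-20.368   -6.9928  52.1153] v [-0.0102  0.0066  0.0017 -0.0013  0.0167 -0.0017 -0.0179]
clock: 8.3
position: [0.5397, 0.143, 0.0959]
ee_rot: [0.986, 0.164, 0.002, 0.002]
ft_force: [-19.1, -6.1, 42.2]
grip_width: 0.401
[0.5397 0.143  0.0959] fix [0.0025 0.0049 0.    ] jawyaw -71.07170695735606 f [-19.0725  -6.0999  42.2418] v [-0.0115 -0.0007  0.0042 -0.0002  0.0145  0.0055 -0.0151]
```

Seated (52 N on the collar). Next, the pull check.

```bash
python3 -m jog '[[[-0.001,-0.0005,0.001],[0.001,0.005,0],20],[[0,0,0.001],[0,0,0],20]]'; python3 o.py;python3 -m jog '[[[0,0,0.002],[0,0,0],20],[[0,0,0.001],[0,0,0],20]]'; python3 o.py
```

```text
clock: 8.55
position: [0.5388, 0.1424, 0.0983]
ee_rot: [0.986, 0.164, 0.0, 0.001]
ft_force: [-0.4, 0.8, -0.6]
grip_width: 0.403
[0.5388 0.1424 0.0983] fix [0.002  0.0005 0.    ] jawyaw -71.07061061818526 f [-0.3956  0.787  -0.6109] v [ 0.0035 -0.0127 -0.003  -0.0028 -0.0065  0.0158  0.0033]
clock: 8.8
position: [0.5384, 0.1423, 0.1002]
ee_rot: [0.986, 0.164, -0.0, 0.001]
ft_force: [2.6, 1.6, -6.5]
grip_width: 0.406
[0.5384 0.1423 0.1002] fix [ 0.0016 -0.0005  0.    ] jawyaw -71.0682149868662 f [ 2.5658  1.6281 -6.4694] v [ 0.0048 -0.0031 -0.0016 -0.0017 -0.0057  0.0094  0.0051]
```

```bash
python3 -m jog '[[[0,0,0.0015],[0,0,0],20],[[0,0,0.0015],[0,0,0],20]]'; python3 o.py
```

```text
clock: 9.05
position: [0.538, 0.1422, 0.1019]
ee_rot: [0.986, 0.165, -0.001, 0.001]
ft_force: [4.2, 1.6, -11.5]
grip_width: 0.401
[0.538  0.1422 0.1019] fix [ 0.0014 -0.0019  0.    ] jawyaw -71.06282873807002 f [  4.2039   1.6401 -11.4588] v [ 0.0038 -0.0091 -0.0042 -0.0029 -0.0099  0.0167  0.0072]
```

```bash
python3 -m jog '[[[0,0,0.0015],[0,-0.001,0],20],[[0,0,0.001],[0,0,0],20],[[0,0,0.001],[0,0,0],20]]'; python3 o.py;python3 - <<'E'
from h import *
snap('side','side3')
s=cv2.imread('pics/side3.png')[80:230,180:280];cv2.imwrite('pics/z5.png',cv2.resize(s,None,fx=4,fy=4))
E
```

```text
clock: 9.43
position: [0.5373, 0.142, 0.1022]
ee_rot: [0.986, 0.165, -0.001, -0.0]
ft_force: [8.5, 3.9, -18.8]
grip_width: 0.404
[0.5373 0.142  0.1022] fix [ 0.0004 -0.0029  0.    ] jawyaw -71.05043655382299 f [  8.4704   3.8915 -18.8231] v [ 0.0039 -0.0015 -0.0016  0.0026 -0.0048 -0.001   0.0035]
```

View pics/z5.png

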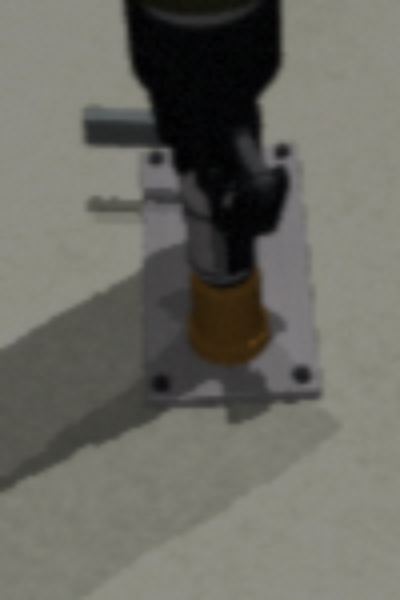

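The side view shows the drum on the fitting, with the brass top at about (235,150). The pull reached 18.8 N with the lift stopping at +6 mm (2.5 mm play plus about 3 mm of collar travel), so it is locked. I'll reseat it lightly, then release.

```bash
python3 -m jog '[[[0.0008,0.0003,-0.002],[0,-0.002,0],20],[[0.0005,0,-0.002],[0,0,0],20],[[0.0003,0,-0.0015],[0,0,0],20]]'; python3 o.py;python3 -m jog '[[[0,0,-0.001],[0,0,0],20],[[0,0,0],[0,0,0],20]]'; python3 o.py
```

```text
clock: 9.85
position: [0.5388, 0.1424, 0.0972]
ee_rot: [0.986, 0.165, -0.001, 0.0]
ft_force: [-0.2, -0.3, -0.7]
grip_width: 0.406
[0.5388 0.1424 0.0972] fix [ 0.0007 -0.0013  0.    ] jawyaw -71.04266977602808 f [-0.1586 -0.3068 -0.7   ] v [-0.0056  0.0162  0.006  -0.0001  0.0131 -0.0158 -0.0075]
clock: 10.1
position: [0.5392, 0.1423, 0.0968]
ee_rot: [0.986, 0.165, -0.0, 0.0]
ft_force: [0.0, 0.6, -0.8]
grip_width: 0.4
[0.5392 0.1423 0.0968] fix [ 0.0009 -0.0003  0.    ] jawyaw -71.05583102444442 f [ 0.0324  0.6061 -0.8454] v [ 0.0007 -0.0034  0.0006 -0.0036 -0.0016  0.0032 -0.0009]
```

```bash
python3 -m jog '[[[-0.0004,0,-0.001],[0,0,0],20],[[0,0,-0.001],[0,0,0],20]]'; python3 o.py;python3 -m jog '[[[0,0,0.0003],[0,0,0],60],[[0,0,0],[0,0,0],90],[[0,0,0],[0,0,0],100],[[0,0,0],[0,0,0],100],[[0,0,0],[0,0,0],100]]'; python3 o.py
```

```text
clock: 10.35
position: [0.5393, 0.1424, 0.0962]
ee_rot: [0.986, 0.164, 0.0, 0.001]
ft_force: [-6.2, -1.3, 15.1]
grip_width: 0.404
[0.5393 0.1424 0.0962] fix [0.0012 0.0009 0.    ] jawyaw -71.07029422044587 f [-6.1972 -1.3252 15.0658] v [-0.0048  0.0008  0.0029  0.0005  0.0056 -0.0035 -0.0052]
clock: 10.98
position: [0.5394, 0.142, 0.0965]
ee_rot: [0.986, 0.164, 0.0, 0.001]
ft_force: [1.1, -0.1, -0.4]
grip_width: 1.0
[0.5394 0.142  0.0965] fix [0.0017 0.0012 0.    ] jawyaw -71.08366342475769 f [ 1.117  -0.1102 -0.3687] v [-0.001   0.0013 -0.0002 -0.0004  0.0017  0.0016  0.    ]
```

```bash
python3 -m jog '[[[0,0,0.015],[0,0,0],100],[[0,0,0.03],[0,0,0],100],[[0,0,0.03],[0,0,0],100],[[0,0,0.025],[0,0,0],100],[[0,0,0],[0,0,0],0]]'; python3 o.py; python3 -m jog '[[[-0.02,0.03,0],[0,0,0],0],[[-0.02,0.03,0],[0,0,0],0],[[-0.013,0.02,0],[0,0,0],0],[[0,0,0],[0,0,0],0],[[0,0,0],[0,0,0],0]]'; python3 o.py;python3 - <<'E'
from h import *
for n in('top','side'): snap(n,n+'4')
t=cv2.imread('pics/top4.png')[190:290,100:220];s=cv2.imread('pics/side4.png')[80:230,180:260]
cv2.imwrite('pics/z6.png',np.hstack([cv2.copyMakeBorder(cv2.resize(t,None,fx=4,fy=4),0,200,0,0,0),cv2.resize(s,None,fx=4,fy=4)]))
E
```

```text
clock: 11.6
position: [0.5393, 0.1426, 0.2037]
ee_rot: [0.986, 0.165, 0.002, 0.001]
ft_force: [-1.1, -0.7, 0.4]
grip_width: 0.817
[0.5393 0.1426 0.2037] fix [0.0008 0.0033 0.    ] jawyaw -71.0335174347165 f [-1.125  -0.6561  0.4033] v [-0.0022  0.0098  0.005   0.0262 -0.0008 -0.0041  0.0009]
clock: 12.22
position: [0.4845, 0.2229, 0.2033]
ee_rot: [0.986, 0.164, 0.001, 0.001]
ft_force: [-0.2, -0.2, -0.1]
grip_width: 0.0
[0.4845 0.2229 0.2033] fix [0.0019 0.0026 0.    ] jawyaw -71.1365113824017 f [-0.1738 -0.1738 -0.1131] v [-0.0062 -0.0004 -0.0059  0.0045 -0.0032  0.0009 -0.0001]
```

View pics/z6.png

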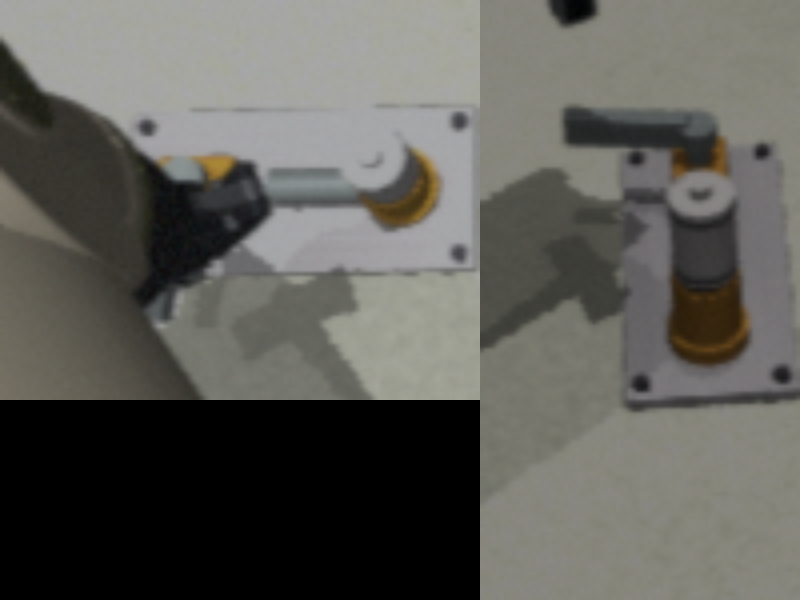

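The cartridge stands seated, with its nipple at about (235,128) in the side view, and the handle is still shut. Lowering the closed fingers beside the handle.

```bash
python3 -m jog '[[[0,-0.002,-0.03],[0.002,0.0026,0],0],[[0,0,-0.03],[0,0,0],0],[[0,0,-0.03],[0,0,0],0],[[0,0,-0.012],[0,0,0],0],[[0,0,0],[0,0,0],0]]'; python3 o.py
```

```text
clock: 12.95
position: [0.4876, 0.2168, 0.0991]
ee_rot: [0.987, 0.16, 0.001, 0.0]
ft_force: [-1.4, 0.6, 0.0]
grip_width: 0.0
[0.4876 0.2168 0.0991] fix [-0.0002  0.0015  0.    ] jawyaw -71.56451636638516 f [-1.4369  0.5512  0.0313] v [ 0.0062 -0.0061 -0.0008 -0.0122 -0.0015  0.0054  0.0035]
```

```bash
python3 -m jog '[[[-0.001,0,-0.012],[0,0,0],0],[[0,0.01,-0.004],[0,0,0],0],[[0,0.012,0],[0,0,0],0]]'; python3 o.py;  python3 -m jog '[[[0,0.012,0],[0,0,0],0],[[0,0.01,0],[0,0,0],0],[[0.005,0.01,0],[0,0,0],0]]'; python3 o.py
```

```text
clock: 13.32
position: [0.4882, 0.2397, 0.0842]
ee_rot: [0.987, 0.159, 0.002, -0.0]
ft_force: [0.5, -0.9, -0.0]
grip_width: 0.001
[0.4882 0.2397 0.0842] fix [-0.0009  0.0047  0.    ] jawyaw -71.67632772026641 f [ 0.4695 -0.9095 -0.0132] v [-0.1823  0.091  -0.0113 -0.1139  0.0634  0.0423 -0.2006]
clock: 13.7
position: [0.4932, 0.2747, 0.0849]
ee_rot: [0.987, 0.16, 0.003, 0.0]
ft_force: [-1.1, -2.4, 0.9]
grip_width: 0.0
[0.4932 0.2747 0.0849] fix [-0.0004  0.0053  0.    ] jawyaw -71.59200092861786 f [-1.074  -2.4209  0.8599] v [-0.1616  0.1618  0.028  -0.2118  0.0862  0.0796 -0.1306]
```

Contact at 2.4 N. Following the arc.

```bash
python3 -m jog '[[[0.004,0.012,0],[0,0.005,0],0],[[0.006,0.011,0],[0,0,0],0],[[0.007,0.008,0],[0,0,0],0]]'; python3 o.py;  python3 -m jog '[[[0.009,0.005,0],[0,0,0],0],[[0.01,0.003,0],[0,0,0],0]]'; python3 o.py
```

```text
clock: 14.08
position: [0.511, 0.3077, 0.0845]
ee_rot: [0.987, 0.16, -0.001, 0.0]
ft_force: [-1.3, -1.1, -0.5]
grip_width: -0.0
[0.511  0.3077 0.0845] fix [ 0.0004 -0.0012  0.    ] jawyaw -71.59784014375786 f [-1.329  -1.1234 -0.5492] v [-0.1253  0.1694  0.0409 -0.2346  0.0726  0.0899 -0.0646]
clock: 14.32
position: [0.5308, 0.3169, 0.0843]
ee_rot: [0.987, 0.16, -0.001, -0.0]
ft_force: [-1.5, -0.1, 0.0]
grip_width: 0.006
[0.5308 0.3169 0.0843] fix [ 0.0001 -0.002   0.    ] jawyaw -71.55697825037696 f [-1.5241 -0.0746  0.0451] v [-0.0521  0.1635  0.052  -0.2423  0.0579  0.0897  0.0311]
```

```bash
python3 -m jog '[[[0.006,0,0],[0,0,0],0],[[0.004,0,0],[0,0,0],0]]'; python3 o.py;  python3 -m jog '[[[0.003,0,0],[0,0,0],0],[[0.002,0,0],[0,0,0],0]]'; python3 o.py
```

```text
clock: 14.58
position: [0.5351, 0.3176, 0.0832]
ee_rot: [0.987, 0.161, -0.008, 0.0]
ft_force: [-23.8, -5.7, 14.1]
grip_width: 0.001
[0.5351 0.3176 0.0832] fix [ 0.0034 -0.0154  0.    ] jawyaw -71.42631782191062 f [-23.8269  -5.6538  14.1444] v [-0.0091  0.0554  0.0019 -0.0671 -0.012   0.0689  0.0283]
clock: 14.82
position: [0.5346, 0.3184, 0.0828]
ee_rot: [0.987, 0.163, -0.014, 0.001]
ft_force: [-10.8, -2.1, 5.5]
grip_width: -0.001
[0.5346 0.3184 0.0828] fix [ 0.0064 -0.0266  0.    ] jawyaw -71.25001896147475 f [-10.7669  -2.1147   5.5017] v [-0.0062  0.0262 -0.0018 -0.031  -0.0089  0.0406  0.0169]
```

At the stop (24 N). I'll back off in −x, rise clear, and look.

```bash
python3 -m jog '[[[-0.015,0,0],[0.006,-0.026,0],0],[[-0.02,0,0],[0,0,0],0],[[-0.01,0,0.02],[0,0,0],0],[[0,0,0.03],[0,0,0],0],[[0,0,0.03],[0,0,0],0]]'; python3 -m jog '[[[-0.02,0,0.03],[0,0,0],0],[[-0.04,-0.04,0.03],[0,0,0],0],[[-0.04,-0.05,0.02],[0,0,0],0],[[-0.02,-0.05,0],[0,0,0],0],[[0,-0.05,0],[0,0,0],0]]'; python3 -m jog '[[[0,-0.05,0],[0,0,0],0],[[0,-0.05,0],[0,0,0],0],[[0,-0.05,0],[0,0,0],0],[[0,-0.03,0],[0,0,0],0],[[0,0,0],[0,0,0],0]]'; python3 o.py
python3 - <<'E'
from h import *
for n in('top','side'): snap(n,n+'5')
t=cv2.imread('pics/top5.png')[190:290,100:220];s=cv2.imread('pics/side5.png')[80:230,180:260]
cv2.imwrite('pics/z7.png',np.hstack([cv2.copyMakeBorder(cv2.resize(t,None,fx=4,fy=4),0,200,0,0,0),cv2.resize(s,None,fx=4,fy=4)]))
E
```

```text
clock: 15.45
position: [0.4904, 0.3183, 0.1639]
ee_rot: [0.987, 0.162, 0.0, -0.001]
ft_force: [0.6, -0.5, 0.1]
grip_width: 0.005
clock: 16.08
position: [0.3742, 0.132, 0.249]
ee_rot: [0.986, 0.164, 0.007, -0.004]
ft_force: [1.0, -0.1, -0.7]
grip_width: -0.003
clock: 16.7
position: [0.3761, -0.0577, 0.2531]
ee_rot: [0.987, 0.162, 0.013, -0.002]
ft_force: [0.3, 0.6, -0.2]
grip_width: 0.003
[ 0.3761 -0.0577  0.2531] fix [-0.0078  0.0255  0.    ] jawyaw -71.37115508118008 f [ 0.2782  0.6145 -0.2469] v [-0.0039 -0.0085 -0.0318 -0.0047 -0.0148 -0.0015 -0.0103]
```

View pics/z7.png

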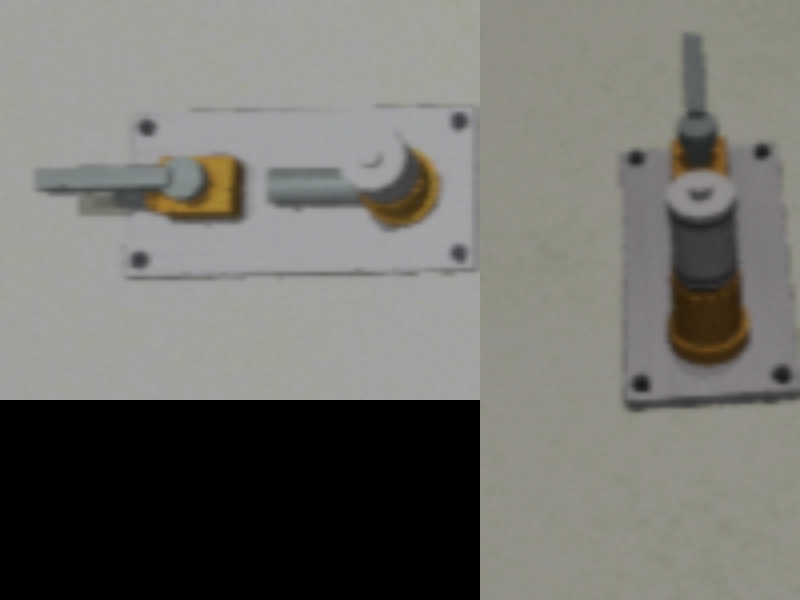

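View pics/top5.png

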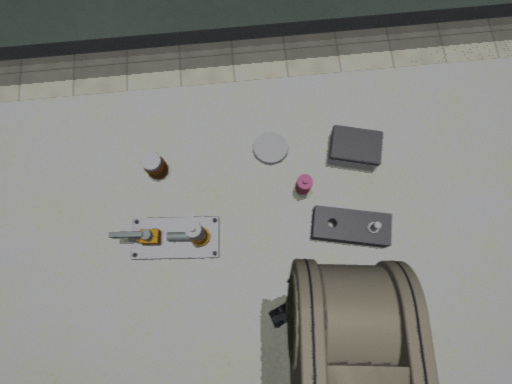

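The handle lies along the pipe, from (147,235) to (110,235) in the top view, and the other objects look unmoved. A numeric check of handle angle and drum height:

Run:
```python
from h import *
for n,hb,db in(('top',(105,225,142,245),(182,220,210,245)),('side',(215,80,245,112),(222,115,250,140))):
  X=cloud(n,np.load(f'pics/{n}5.npy'))
  r=lambda b:X[b[1]:b[3],b[0]:b[2]].reshape(-1,3)
  q=r(hb);q=q[(q[:,2]>.07)&(q[:,2]<.083)&(q[:,1]>.275)]
  vx,vy,x,y=cv2.fitLine(q[:,:2].astype(np.float32),cv2.DIST_HUBER,0,.001,.001).ravel()
  print(n,len(q),'dir deg',np.degrees(np.arctan2(vy,vx))%180,(x,y),'y max',q[:,1].max())
  q=r(db);q=q[(q[:,2]>.115)&(q[:,2]<.127)];print('drum top z',np.median(q[:,2]),q[:,:2].mean(0))
```

```text
top 150 dir deg 85.99025 (np.float32(0.55058753), np.float32(0.3070246)) y max 0.3364053446022129
drum top z 0.12379169129336526 [0.53873334 0.14022573]
side 78 dir deg 85.522194 (np.float32(0.55039155), np.float32(0.30636913)) y max 0.3377250822406749
drum top z 0.12299869656391078 [0.53844218 0.137197  ]
```

Handle at 85.5–86° against an expected 85.6°, and drum top at 0.123 m, which is seated. Handing in.

```bash
python3 -c "
from workcell import manip
print(manip.hand_in())"
```

```text
the job is handed in; nothing more can be done
None
```

The job is done and handed in, at about 17 s of the 54 s allowed.

- **Push in:** I took the white cartridge from the rack and pushed its stub down into the fitting. It resisted with about 10 N at the last reading before it snapped in. I then pressed it onto the collar, peaking at about 52 N on the wrist.
- **Pull check:** Still holding it, I pulled up to 18.8 N and it held. The lift stopped about 6 mm up, which fits 2.5 mm of free play plus about 3 mm of collar travel. I read the collar's movement from force and height, because the gripper hid it from the cameras.
- **Valve:** After reseating and letting go, I swung the handle to its stop, with about 24 N sideways at the end.
- **Last checks:** The drum top is at 0.123–0.124 m, where 0.123 means seated. The handle points at 85.5–86.0°, where 85.6° is in line with the pipe. In the last top view the plug, dish, jar, tip box and pink decoy look unmoved; I judged that by eye.

During the first approach the tool drifted about 7 mm sideways and tilted slightly. I corrected it before gripping, with no contact. No check failed or disagreed.

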